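# Pin the blade cassette into the vegetable dicer

### The arm

A 7-joint arm with a two-finger parallel gripper is mounted at the origin on the work surface. World frame = base frame: x ahead of the robot, y to its left, z up, the work surface at z = 0. Lengths are in m, angles in rad, forces in N, time in s.
With the tool pointing down it reaches from about 0.35 to 0.9 m from the base axis. Payload 19.9 kg.
Tool frame: the origin (TCP) lies midway between the tips of the shut fingers; the grasp point (between the pads) lies 19 mm behind it; z points along the fingers, y is the direction in which the jaws open and shut (so a half turn about z gives the same grasp; the last joint's range is limited). The gripper opens to 85 mm and grips with 20 to 120 N. Pads are 22 mm wide; open, the fingers measure 114 mm over their backs; the gripper's body (76 mm by 85 mm) begins 54 mm behind the grasp point. The pads swing forward as they close: fully open they stand 13 mm farther back than shut.
Start: joints at [1.187, 0.417, -0.01, 1.614, 0.005, 1.111, -0.053], TCP at [0.21, -0.589, 0.231] pointing down, gripper open.
Joint ranges: [-2.81, 2.81], [-0.39, 2.02], [-1.27, 1.25], [0.06, 2.57], [-1.19, 4.33], [0.19, 2], [-2.82, 2.82]. Speed limits (rad/s): [1.89, 1.89, 2.39, 2.39, 3.01, 3.01, 3.01].

### API

Orientations are given as a rotation vector (axis times angle).
In Python, from rig import arm gives the robot as it stands.
- The arm moves only by the tool servo_tool, never from a script. Its argument "commands" is a list of rows, each a list of 7 numbers: the turn, a rotation vector about the world's x, y, z in rad, then the shift along the world's x, y, z in mm, then the opening, from 0 (shut) to 1 (fully open). A call has exactly 8 rows; each row is the pose to reach, as a shift and turn from the pose commanded when the call began; what a row does not reach only later rows make up. A row lasts 1/10 s, in which the tool goes at most 50 mm and 8.59 degrees, less where a joint would pass 70% of its speed; a pose out of reach is approached as far as the arm can. A call with a gripper value outside its range is refused whole. The fingers move at their own pace and stop on an object; "grip_force" is the grip in N (left out, the last holds). Time passes only in rows, so rows that repeat a pose let the fingers close, or fill a call up. It gives the time, the measured TCP pose, the force and the opening at its end, in the units of the state.
- arm.read_state(): the state, without advancing time (a new reading comes with each control period).
- arm.get_image(name): name is "side" or "top"; returns a dict with "color" (420x560x3 uint8, red, green, blue), "fx", "fy", "cx", "cy" (pixels), "distortion" ([k1, k2, p1, p2, k3] as OpenCV has them; the pictures are not rectified), "R" (3x3) and "t" (3): a world point X has camera coordinates R X + t. Camera axes: x right, y down, z forward; pixel columns grow to the right and rows downward; lengths in m; the calibration is good to about 2 mm. A picture is of the moment at which its call begins. There is no depth.
- arm.sign_off(): hands the job in, once; it reports no verdict.
The state is a dict: "t": time; "qpos": joint angles; "joint_vel": joint speeds; "tau": joint torques, N m; "position": TCP position; "tool_rot": TCP orientation; "wrist_force": force on the tool from outside, world axes, zero at the start; "moment": the same for the moment, N m; "opening": finger opening in m.
Only numpy, scipy, OpenCV 4.12 (cv2) and the standard library are available. Lean on these libraries where they do the work, as an engineer would, in place of code of your own. Each camera call takes 0.05 s, during which the arm holds its last target.

### The job

Refit the dicer after washing-up: push the white blade cassette into its base until its rubber buffer meets the back wall, then take the tapered steel pin from its rest and drive it nose down through the lug holes, so that it draws the cassette the last few millimetres into line. Finish by pressing the pin's collar down on its raised steel seat ring with about 20 N for one second, going over 35 N at no time, and let go with the pin fully home.

Things in the scene. Friction and masses are not known exactly. Their poses are not given: they have to be found in the camera images.
- base: Steel dicer base fixed to the counter, 200 x 150 mm, side rails 40 mm high, back wall 55 mm. Origin: centre of its underside, on the counter. x: the way the cassette slides in (away from the robot at yaw 0), y left, z up. On its left (x = 20, y = 95 mm) stand two fixed level lugs, one above the other, on one outer post (y 123 to 137 mm, 70 mm tall).
- cassette_tab (a point): Centre of the front face (facing -x of the base) of the cassette's white upright tab, 50 mm above the counter; tab 14 mm thick (x), 50 mm wide, top at 73 mm; push it to +x. Sliding takes 2 N. 5 mm short of home a rubber buffer meets the back wall and springs back: let go, the cassette rests some 5 mm out; about 8 N holds it home, a hard stop is 4 mm further in.
- cassette_hole (a point): Centre of the top mouth of the 18 mm hole (1.5 mm chamfer) through the cassette's 8 mm thick steel tongue, 60 mm above the counter, between the lugs (2 mm gap to each). Moves with the cassette; axes as the base's. The cassette is home when this hole is straight below lug_hole; at the start it is 18 to 36 mm out, along -x of the base.
- lug_hole (a point): Centre of the top of the raised steel seat ring (36 mm outside, 24 mm inside, 4 mm high) that lies on the fixed upper lug, 74 mm above the counter; axes as the base's. Two lugs of 56 x 56 x 8 mm, each with an upright round 18 mm hole (1.5 mm chamfer) on this axis: upper lug 62 to 70 mm, lower 42 to 50 mm above the counter; below it free space down to a 5 mm foot plate.
- pin_grip (a point): Centre of the tapered steel pin's round grip (22 mm across, 40 mm tall), 26 mm above the collar's underside. Pin 105 mm long, about 0.2 kg; from the tip up: a taper 28 mm long from 5 to 16.5 mm across, straight shank of 16.5 mm up to 59 mm, collar 30 mm across and 6 mm thick, grip. z points from tip to grip. It starts upright in its rest.
- pin_tip (a point): Tip of the pin's tapered nose, on its axis, 85 mm below pin_grip.
- pin_collar (a point): Centre of the underside of the pin's collar, on the axis, 59 mm above the tip; at lug_hole when the pin is fully home.
- pin_rest: White plastic block 68 x 68 x 64 mm fixed to the counter, with a vertical through hole of 20 mm in which the pin stands, its collar on the block's top. Origin: centre of its underside.
- seat_ring: The raised steel seat ring on the upper lug on which the pin's collar is pressed; only the collar touches it when the pin is home. Origin: centre of its underside, 70 mm above the counter.
- cassette: White blade cassette, 150 x 118 mm frame with a steel grid of blades, sliding in the base. Axes as the base's; its origin lies on the counter's level under the middle of the frame, 20 mm in -x and 95 mm in -y from cassette_hole.
Mind the look-alikes: they are no part of the job. What is shaped like the part that bears pin_grip but pink is not meant.

How it is judged:
On the way, in this order (a step that is already met when the one before it is completed fails the run):
1. the cassette is pushed in until its buffer meets the back wall (its hole within 8 mm of the lug hole) (horizontal distance between cassette_hole and lug_hole below 0.008 m), for 0.2 s.
2. the pin's nose has entered the upper lug's hole from above (z of pin_tip in the frame of lug_hole between -0.045 and -0.004 m and horizontal distance between pin_tip and lug_hole below 0.009 m), for 0.05 s.
3. the pin is home and its collar is pressed on the seat ring with 13 N or more (horizontal distance between pin_collar and lug_hole below 0.003 m and z of pin_collar in the frame of lug_hole below 0.002 m and contact force between pin and seat_ring above 13 N), for 0.5 s.
At the end, for the whole second after the job is handed in: the pin stands upright (within 0.08 rad) through the lugs and the tongue, its collar within 2 mm of the seat ring's top and within 3 mm of the hole's centre, the cassette's hole within 3 mm of the lugs' holes, the pin at rest and let go (horizontal distance between each of pin_collar, cassette_hole and lug_hole below 0.003 m and z of pin_collar in the frame of lug_hole between -0.003 and 0.002 m and angle between pin_tip's own z axis and vertical below 0.08 rad and linear speed of pin below 0.02 m/s); the robot touches nothing.
It fails at once if the pin's collar is pressed on the seat ring with more than 38 N (contact force between pin and seat_ring above 38 N).
It fails at once if the pin is jammed: it presses on the cassette with more than 38 N (contact force between pin and cassette above 38 N).
It fails at once if the robot shoves the base or cassette with more than 38 N (contact force between any of the fingers, the arm and base above 38 N).
It also fails if it takes over 69 s, if anything falls off the work surface, if the arm or the gripper's body presses on something with over 40 N, if the wrist force passes 120 N, or if a joint passes its speed limit or range.

## Working session

There is one attempt and no reset: what is moved stays moved. The work goes in short steps, Python scripts to look and compute and a tool call to move; the robot and the scene stay as the last step left them, time stands still between calls to the robot, and variables do not carry over. Pictures are saved under pics/ and viewed, and the job is handed in when it is done.

Besides the shell and the picture viewer there is one more tool, called after "Emit:" by a JSON object that holds its "op" and its "data". servo_tool: Moves the arm, as the interface text tells. Its arguments: {"type":"object","properties":{"commands":{"type":"array"},"grip_force":{"type":"number"}},"required":["commands"]}

```bash
ls; mkdir -p pics
python3 - <<'E'
from rig import arm
import cv2,pickle
s=arm.read_state();print(s)
for n in("side","top"):
    i=arm.get_image(n);pickle.dump(i,open(f"pics/{n}0.pkl","wb"));cv2.imwrite(f"pics/{n}0.png",i["color"][:,:,::-1])
    print(n,{k:v for k,v in i.items() if k!="color"})
E
```

```text
pics
{'t': 0.0, 'qpos': array([ 1.1865175 ,  0.4179701 , -0.01030011,  1.61416042,  0.00472631,
        1.11072737, -0.05296446]), 'joint_vel': array([ 0.00092284, -0.00186412, -0.00021171,  0.00021496, -0.00145485,
       -0.00110925,  0.00012373]), 'tau': array([-1.06127707e-03, -8.64449573e+01,  6.78136535e-01, -4.34910071e+01,
        1.90424529e-02,  7.43259763e-03,  9.32685907e-06]), 'position': array([ 0.20992988, -0.58831783,  0.2306685 ]), 'tool_rot': array([-3.09436913e+00, -5.35680768e-01,  5.12407951e-04]), 'wrist_force': array([-0.05997249, -0.12655278,  0.14726749]), 'moment': array([-0.00054863, -0.06483581,  0.02376111]), 'opening': 0.08516675977581617}
side {'fx': 404.38211978175104, 'fy': 404.38211978175104, 'cx': 277.8410352253216, 'cy': 201.94222506389815, 'distortion': array([-0.121818,  0.      ,  0.      ,  0.      ,  0.      ]), 'R': array([[ 0.95266759, -0.30288556, -0.02616857],
       [-0.17453093, -0.47440659, -0.86283101],
       [ 0.24892451,  0.82655836, -0.50481468]]), 't': array([-0.49073488,  0.12946556,  0.73385001])}
top {'fx': 492.90253934735085, 'fy': 492.90253934735085, 'cx': 275.90925072179226, 'cy': 216.7430227367271, 'distortion': array([-0.11723631,  0.        ,  0.        ,  0.        ,  0.        ]), 'R': array([[ 0.02340284, -0.99969927,  0.00732624],
       [-0.98045828, -0.024383  , -0.19521023],
       [ 0.19533016, -0.0026146 , -0.98073406]]), 't': array([-0.08270241,  0.51366243,  0.97098378])}
```

View pics/side0.png

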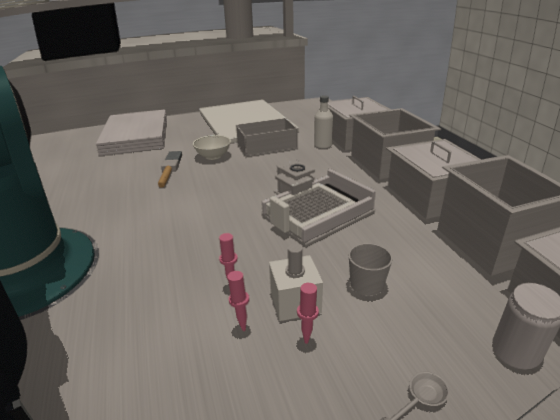

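View pics/top0.png

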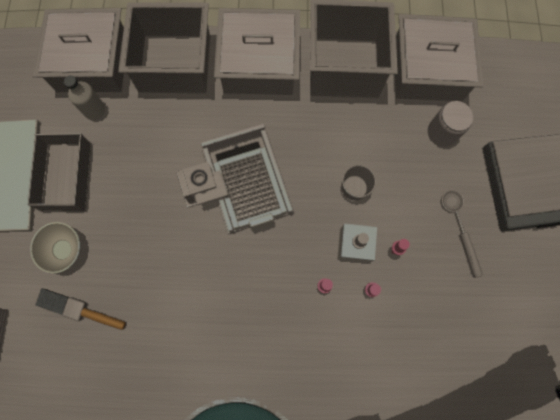

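The steel-grey pin stands in the white block (side about (295,262), top about (361,241)). Three pink look-alikes stand at side (227,250), (237,290) and (308,300). The task excludes pink, so the grey pin is the one meant. I'll confirm it in crops.

Run:
```python
import cv2
a=cv2.imread("pics/side0.png");b=cv2.imread("pics/top0.png")
def crop(im,x0,y0,w,h,s,n):
    c=cv2.resize(im[y0:y0+h,x0:x0+w],None,fx=s,fy=s,interpolation=cv2.INTER_CUBIC)
    c=cv2.convertScaleAbs(c,alpha=1.4)
    for i in range(0,w,10):
        cv2.putText(c,str(x0+i),(i*s,8),0,.3,(0,255,255),1) if i%20==0 else None; cv2.line(c,(i*s,10),(i*s,14),(0,255,255),1)
    for j in range(0,h,10):
        cv2.putText(c,str(y0+j),(0,j*s+3),0,.3,(0,255,255),1); cv2.line(c,(20,j*s),(24,j*s),(0,255,255),1)
    cv2.imwrite("pics/"+n,c)
crop(b,170,120,130,120,6,"c_top.png")
crop(a,255,155,130,95,6,"c_side.png")
crop(b,310,210,110,95,7,"c_topp.png")
crop(a,210,225,130,95,6,"c_sidep.png")
```

```text
(no output)
```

View pics/c_top.png

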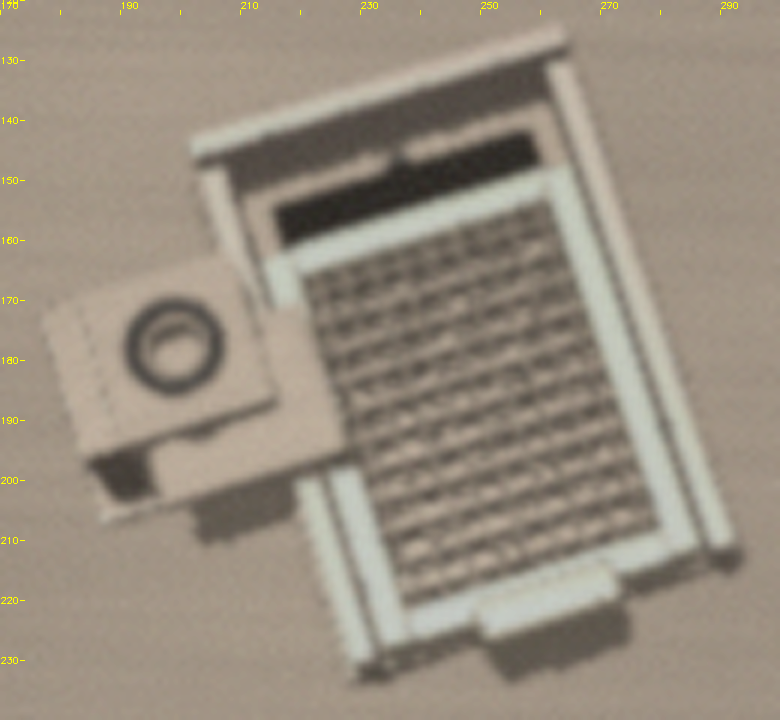

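View pics/c_side.png

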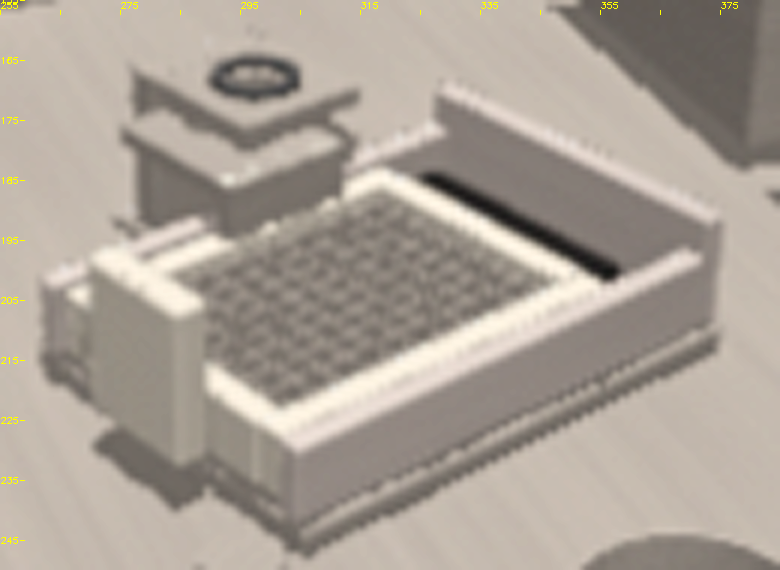

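View pics/c_topp.png

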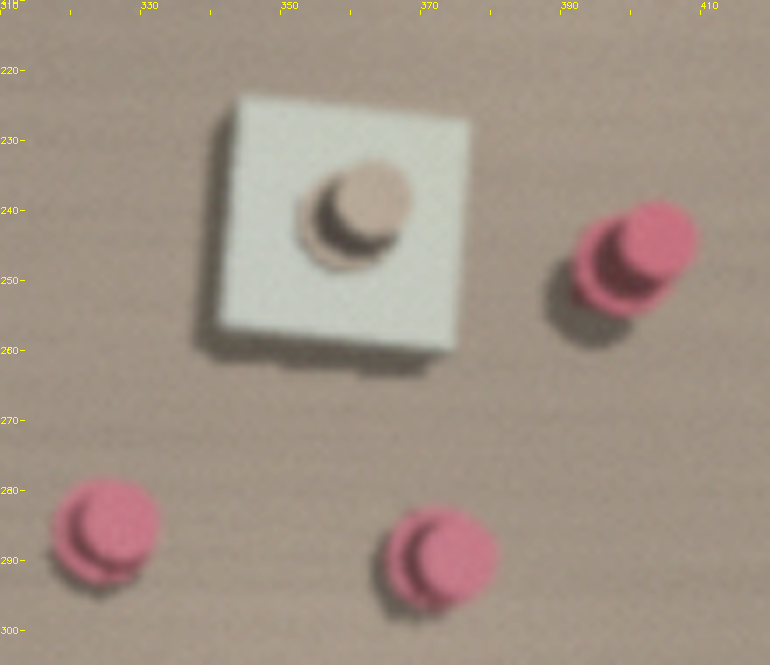

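View pics/c_sidep.png

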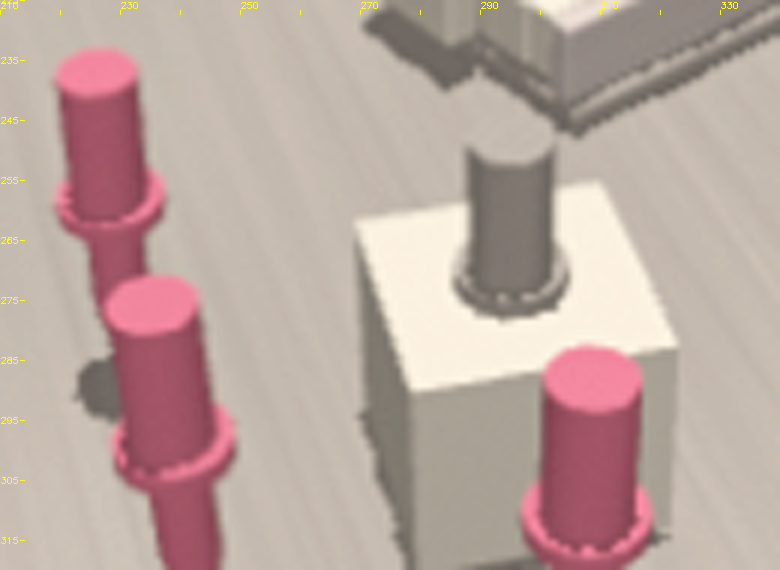

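The crops confirm it: the grey pin in the white block is the target, and the three pink ones are decoys. Next I'll fit the poses.

```bash
cat > h.py <<'E'
import numpy as np,cv2,pickle
from scipy.optimize import least_squares
def load(f): return pickle.load(open(f,"rb"))
def K(i): return np.array([[i["fx"],0,i["cx"]],[0,i["fy"],i["cy"]],[0,0,1.]])
def proj(i,X):
    X=np.atleast_2d(np.asarray(X,float))
    return cv2.projectPoints(X,cv2.Rodrigues(i["R"])[0],i["t"],K(i),i["distortion"])[0][:,0]
def ray(i,uv):
    n=cv2.undistortPoints(np.array([[uv]],float),K(i),i["distortion"])[0,0]
    d=i["R"].T@np.array([n[0],n[1],1]);c=-i["R"].T@i["t"];return c,d
def atz(i,uv,z):
    c,d=ray(i,uv);return c+d*(z-c[2])/d[2]
def tri(obs):
    A=[];b=[]
    for i,uv in obs:
        c,d=ray(i,uv);d=d/np.linalg.norm(d);P=np.eye(3)-np.outer(d,d);A.append(P);b.append(P@c)
    return np.linalg.lstsq(np.vstack(A),np.hstack(b),rcond=None)[0]
def cr(x0,y0,s,p): return [x0+(p[0]+.5)/s-.5,y0+(p[1]+.5)/s-.5]
E
cat > m1.py <<'E'
from h import *
S=load("pics/side0.pkl");T=load("pics/top0.pkl")
ct=lambda *p:cr(170,120,6,p); cs=lambda *p:cr(255,155,6,p)
tp=lambda *p:cr(310,210,7,p); sp=lambda *p:cr(210,225,6,p)
print("pin top z.110: T",atz(T,tp(373,200),.110),"S",atz(S,sp(510,137),.110),"tri",tri([(T,tp(373,200)),(S,sp(510,137))]))
print("collar top z.070 T",atz(T,tp(349,217),.070))
for p in[(240,97),(470,120),(452,350),(219,325)]: print("block",atz(T,tp(*p),.064))
print(np.mean([atz(T,tp(*p),.064) for p in[(240,97),(470,120),(452,350),(219,325)]],0))
for p in[(357,222),(600,183),(677,345),(412,390)]: print("blockS",atz(S,sp(*p),.064))
print("ring T",atz(T,ct(174,346),.074),"S",atz(S,cs(255,77),.074),"tri",tri([(T,ct(174,346)),(S,cs(255,77))]))
obs=[(T,ct(190,138),(.1,.075,.055)),(T,ct(562,25),(.1,-.075,.055)),(T,ct(350,662),(-.1,.075,.04)),(T,ct(738,545),(-.1,-.075,.04)),
(T,ct(174,346),(.02,.095,.074)),(T,ct(275,400),(-.008,.067,.070)),
(S,cs(718,218),(.1,-.075,.055)),(S,cs(443,83),(.1,.075,.055)),(S,cs(290,443),(-.1,-.075,.04)),(S,cs(42,280),(-.1,.075,.04)),(S,cs(255,77),(.02,.095,.074))]
def W(q,P):
    c,s=np.cos(q[2]),np.sin(q[2]);P=np.array(P);return np.array([q[0]+c*P[0]-s*P[1],q[1]+s*P[0]+c*P[1],P[2]])
def res(q,obs): return np.concatenate([proj(i,W(q,P))[0]-uv for i,uv,P in obs])
for nm,o in(("all",obs),("T",[x for x in obs if x[0] is T]),("S",[x for x in obs if x[0] is S])):
    r=least_squares(res,[.55,.05,.3],args=(o,),loss="soft_l1")
    print(nm,r.x,np.degrees(r.x[2]),"lug",W(r.x,(.02,.095,.074)));print(res(r.x,o).reshape(-1,2).round(1).tolist())
E
python3 m1.py
```

```text
pin top z.110: T [ 0.46553195 -0.24013558  0.11      ] S [ 0.46756442 -0.24065363  0.11      ] tri [ 0.46659003 -0.24040999  0.10976974]
collar top z.070 T [ 0.46674442 -0.24040796  0.07      ]
block [ 0.50241085 -0.209657    0.064     ]
block [ 0.49719596 -0.27746778  0.064     ]
block [ 0.42942312 -0.27124283  0.064     ]
block [ 0.43526474 -0.20342041  0.064     ]
[ 0.46607367 -0.24044701  0.064     ]
blockS [ 0.43728261 -0.20434815  0.064     ]
blockS [ 0.50396784 -0.21034742  0.064     ]
blockS [ 0.49810464 -0.27741448  0.064     ]
blockS [ 0.43134803 -0.27097163  0.064     ]
ring T [0.59001933 0.09124402 0.074     ] S [0.59020289 0.08594495 0.074     ] tri [0.5915396  0.09158934 0.07106055]
all [ 0.6023203  -0.00524395  0.32941515] 18.874097852224082 lug [0.59051341 0.09111785 0.074     ]
[[-2.3, -0.2], [2.7, -1.2], [-2.1, 1.7], [1.7, 0.1], [0.1, -0.2], [0.2, -0.2], [2.0, 0.1], [-0.3, -1.1], [0.5, 2.2], [-3.1, -1.8], [-0.7, -0.9]]
T [ 0.60235481 -0.00493909  0.3344574 ] 19.16299759146468 lug [0.5900622  0.09136196 0.074     ]
[[-2.6, 0.0], [2.2, -1.3], [-2.0, 1.8], [1.7, -0.1], [-0.1, -0.0], [0.1, -0.0]]
S [ 0.60239836 -0.00567751  0.32530363] 18.638524855078774 lug [0.59098777 0.09073202 0.074     ]
[[2.2, 0.3], [-0.0, -1.0], [0.3, 2.2], [-3.0, -1.8], [-0.4, -0.9]]
```

```bash
cat > m2.py <<'E'
exec(open("m1.py").read().split("for nm,o in")[0].replace("print(","(lambda *a:None)("))
def sub(q):
    o=[]
    for i,uv,P in obs:
        P=list(P)
        if abs(P[1])==.075: P[1]=np.sign(P[1])*q[3]
        if P[0]==-.1:P[0]=-q[4]
        if P[0]==.1:P[0]=q[5]
        o.append((i,uv,P))
    return o
f=lambda q:res(q,sub(q))
r=least_squares(f,[.6,0,.33,.075,.1,.1],loss="soft_l1")
q=r.x;print(q.round(4),np.degrees(q[2]),"lug",W(q,(.02,.095,.074)));print(f(q).reshape(-1,2).round(1).tolist())
# tab & hole
for nm,p in(("tab front top L",(482,643)),("tab fr top R",(622,598)),("back L",(470,605)),("back R",(612,563))):
    X=atz(T,ct(*p),.073);print(nm,X,"base:",W((0,0,-q[2]),X-np.array([q[0],q[1],0])))
for nm,p in(("S front top L",(90,260)),("S front top R",(185,320)),("S back R",(205,302)),("S backL",(112,247))):
    X=atz(S,cs(*p),.073);print(nm,X,"base:",W((0,0,-q[2]),X-np.array([q[0],q[1],0])))
E
python3 m2.py
```

```text
[ 0.6028 -0.0054  0.3353  0.0699  0.0982  0.0979] 19.211994739940074 lug [0.59041646 0.09089314 0.074     ]
[[0.1, 0.1], [0.5, 0.0], [0.4, 0.1], [-0.6, -0.5], [0.2, -0.2], [0.4, -0.2], [-0.3, -0.6], [0.4, -0.2], [0.2, 0.7], [-0.9, -1.0], [-0.7, -0.9]]
tab front top L [ 0.48920858 -0.01823475  0.073     ] base: [-0.11148146  0.02525362  0.073     ]
tab fr top R [ 0.50580251 -0.06496365  0.073     ] base: [-0.1111885 -0.0243333  0.073    ]
back L [ 0.5021223  -0.01374916  0.073     ] base: [-0.09781088  0.02523995  0.073     ]
back R [ 0.51777794 -0.06128597  0.073     ] base: [-0.09866982 -0.02480112  0.073     ]
S front top L [ 0.49228837 -0.0242005   0.073     ] base: [-0.1105363   0.01860667  0.073     ]
S front top R [ 0.50954453 -0.07115378  0.073     ] base: [-0.10969183 -0.03141005  0.073     ]
S back R [ 0.51907071 -0.06283785  0.073     ] base: [-0.09795971 -0.02669199  0.073     ]
S backL [ 0.5016617 -0.0183884  0.073    ] base: [-0.09977244  0.02101065  0.073     ]
```

```bash
cat >> m2.py <<'E'
print("----")
B=lambda X:W((0,0,-q[2]),X-np.array([q[0],q[1],0]))
for nm,p,z in(("hole front",(203,439),.06),("hole left",(178,436),.06),("hole right",(222,424),.06),("tongue front-left",(105,520),.06),("tongue front-right",(345,455),.06),("frame back left",(265,265),.04),("frame back right",(572,165),.04),("frame front right",(700,540),.04),("frame front left",(390,640),.04)):
    print(nm,B(atz(T,ct(*p),z)).round(4))
E
python3 m2.py|sed -n '/----/,$p'
```

```text
----
hole front [-0.0111  0.0959  0.06  ]
hole left [-0.0074  0.1039  0.06  ]
hole right [-0.0079  0.0881  0.06  ]
tongue front-left [-0.0283  0.1362  0.06  ]
tongue front-right [-0.0316  0.0506  0.06  ]
frame back left [0.0494 0.0582 0.04  ]
frame back right [ 0.0516 -0.0578  0.04  ]
frame front right [-0.0938 -0.0587  0.04  ]
frame front left [-0.0946  0.0551  0.04  ]
```

Emit:
{"op": "servo_tool", "data": {"commands": [[0, 0, 0, 10, 22, 0, 0], [0, 0, 0, 28, 60, 0, 0], [0, 0, 0, 48, 101, 0, 0], [0, 0, 0, 68, 143, 0, 0], [0, 0, 0, 88, 185, 0, 0], [0, 0, 0, 108, 227, 0, 0], [0, 0, 0, 128, 269, 0, 0], [0, 0, 0, 148, 311, 0, 0]], "grip_force": 60}}

```text
t: 0.9
position: [0.3584, -0.2758, 0.2312]
tool_rot: [3.096, 0.536, -0.0]
wrist_force: [1.3, -1.4, 0.0]
opening: 0.0003
```

Emit:
{"op": "servo_tool", "data": {"commands": [[0, 0, 0, 20, 42, 0, 0], [0, 0, 0, 40, 84, 0, 0], [0, 0, 0, 60, 126, 0, 0], [0, 0, 0, 80, 167, -20, 0], [0, 0, 0, 95, 199, -50, 0], [0, 0, 0, 104, 217, -85, 0], [0, 0, 0, 108, 225, -110, 0], [0, 0, 0, 108, 225, -120, 0]]}}

```text
t: 1.7
position: [0.4652, -0.0512, 0.1091]
tool_rot: [-3.093, -0.539, 0.005]
wrist_force: [-0.4, -0.5, 0.8]
opening: -0.0
```

```bash
cat >> m2.py <<'E'
print("====")
for p in[(118,524),(458,557),(660,243)]: print("pink",atz(T,tp(*p),.11).round(3))
E
python3 m2.py|sed -n '/====/,$p'
```

```text
====
pink [ 0.375 -0.17   0.11 ]
pink [ 0.367 -0.263  0.11 ]
pink [ 0.455 -0.321  0.11 ]
```

Emit:
{"op": "servo_tool", "data": {"commands": [[0, 0, 0, 0, -1, -25, 0], [0, 0, 0, 0, -1, -50, 0], [0, 0, 0, 0, -1, -61, 0], [0, 0, 0, 4, 0, -61, 0], [0, 0, 0, 9, 2, -61, 0], [0, 0, 0, 14, 4, -61, 0], [0, 0, 0, 17, 5, -61, 0], [0, 0, 0, 19, 5.6, -61, 0]]}}

```text
t: 2.5
position: [0.4857, -0.0469, 0.0508]
tool_rot: [3.095, 0.536, 0.001]
wrist_force: [0.3, 1.1, -0.8]
opening: 0.0002
```

Emit:
{"op": "servo_tool", "data": {"commands": [[0, 0, 0, 2, 0.7, 0, 0], [0, 0, 0, 4, 1.4, 0, 0], [0, 0, 0, 6, 2.1, 0, 0], [0, 0, 0, 8, 2.8, 0, 0], [0, 0, 0, 10, 3.5, 0, 0], [0, 0, 0, 12, 4.2, 0, 0], [0, 0, 0, 12, 4.2, 0, 0], [0, 0, 0, 12, 4.2, 0, 0]]}}

```text
t: 3.3
position: [0.4972, -0.0428, 0.0502]
tool_rot: [-3.095, -0.536, -0.0]
wrist_force: [0.2, -0.6, -0.2]
opening: -0.0003
```

```bash
cat > snap.py <<'E'
import sys,cv2,pickle
from rig import arm
k=sys.argv[1]
s=arm.read_state();print(s["t"],s["position"].round(4),s["wrist_force"].round(2),s["opening"])
for n,(x0,y0,w,h,f) in(("side",tuple(map(int,sys.argv[2].split(",")))),("top",tuple(map(int,sys.argv[3].split(","))))):
    if w==0: continue
    i=arm.get_image(n);pickle.dump(i,open(f"pics/{n}{k}.pkl","wb"))
    c=cv2.resize(i["color"][y0:y0+h,x0:x0+w,::-1],None,fx=f,fy=f,interpolation=cv2.INTER_CUBIC)
    cv2.imwrite(f"pics/{n}{k}.png",cv2.convertScaleAbs(c,alpha=1.4))
E
python3 snap.py 1 255,155,130,95,6 170,120,130,120,5
```

```text
3.3 [ 0.4972 -0.0428  0.0502] [ 0.19 -0.6  -0.18] -0.0002605783446614613
```

View pics/side1.png

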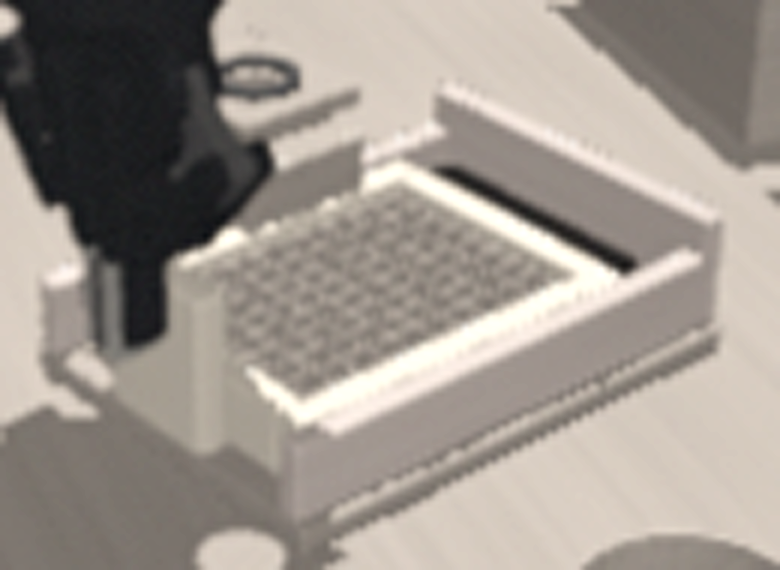

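View pics/top1.png

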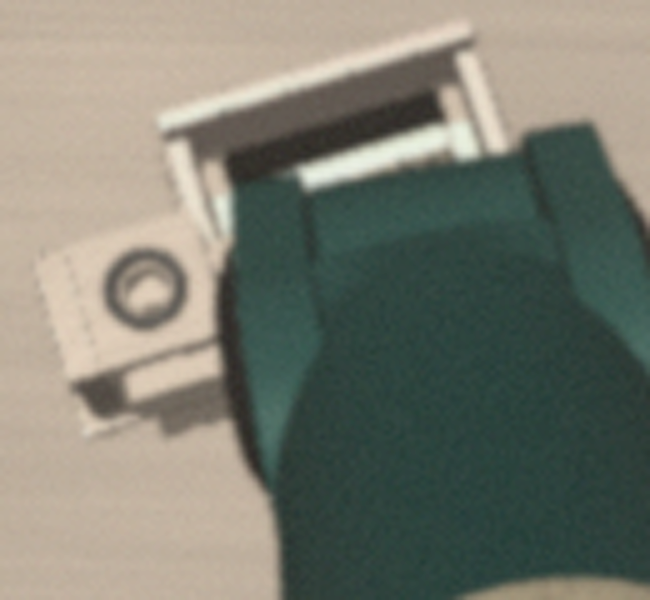

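Emit:
{"op": "servo_tool", "data": {"commands": [[0, 0, 0, 1.4, 0.5, 0, 0], [0, 0, 0, 2.8, 1, 0, 0], [0, 0, 0, 4.2, 1.5, 0, 0], [0, 0, 0, 5, 1.7, 0, 0], [0, 0, 0, 5.8, 2, 0, 0], [0, 0, 0, 6.6, 2.3, 0, 0], [0, 0, 0, 7.4, 2.5, 0, 0], [0, 0, 0, 8, 2.8, 0, 0]]}}

```text
t: 4.2
position: [0.5051, -0.04, 0.0502]
tool_rot: [-3.095, -0.536, 0.0]
wrist_force: [-1.5, -0.9, 0.2]
opening: -0.0
```

Emit:
{"op": "servo_tool", "data": {"commands": [[0, 0, 0, 0.4, 0.15, 0, 0], [0, 0, 0, 0.8, 0.3, 0, 0], [0, 0, 0, 1.2, 0.4, 0, 0], [0, 0, 0, 1.6, 0.5, 0, 0], [0, 0, 0, 2, 0.7, 0, 0], [0, 0, 0, 2.4, 0.8, 0, 0], [0, 0, 0, 2.8, 0.9, 0, 0], [0, 0, 0, 3.2, 1.1, 0, 0]]}}

```text
t: 5.0
position: [0.5081, -0.039, 0.0502]
tool_rot: [-3.096, -0.536, 0.001]
wrist_force: [-5.6, -0.5, 2.8]
opening: -0.0002
```

Emit:
{"op": "servo_tool", "data": {"commands": [[0, 0, 0, 0.4, 0.15, 0, 0], [0, 0, 0, 0.8, 0.3, 0, 0], [0, 0, 0, 1.2, 0.4, 0, 0], [0, 0, 0, 1.6, 0.6, 0, 0], [0, 0, 0, 2, 0.7, 0, 0], [0, 0, 0, 2.4, 0.8, 0, 0], [0, 0, 0, 2.4, 0.8, 0, 0], [0, 0, 0, 2.4, 0.8, 0, 0]]}}

```text
t: 5.8
position: [0.51, -0.0383, 0.0501]
tool_rot: [3.096, 0.536, -0.002]
wrist_force: [-8.6, -1.7, 6.2]
opening: 0.0001
```

```bash
python3 snap.py 2 255,155,130,95,6 170,120,130,120,5
```

```text
5.8 [ 0.51   -0.0383  0.0501] [-8.59 -1.7   6.23] 0.00014430190421857515
```

View pics/side2.png

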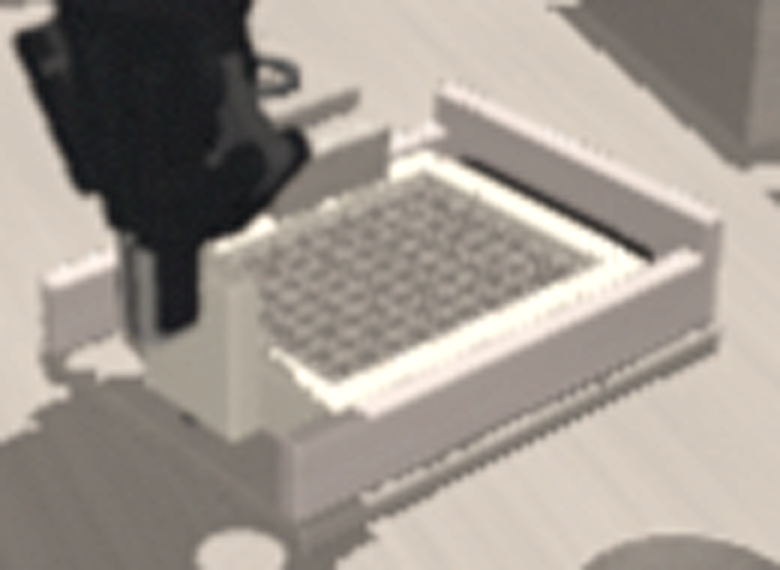

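Emit:
{"op": "servo_tool", "data": {"commands": [[0, 0, 0, -2, -0.7, 0, 0], [0, 0, 0, -5, -1.7, 0, 0], [0, 0, 0, -12, -4, 0, 0], [0, 0, 0, -24, -8, 0, 0], [0, 0, 0, -24, -8, 35, 0], [0, 0, 0, -24, -20, 80, 0.6], [0, 0, 0, -27, -60, 125, 0.6], [0, 0, 0, -33, -105, 140, 0.6]]}}

```text
t: 6.7
position: [0.479, -0.1367, 0.1907]
tool_rot: [3.093, 0.541, 0.006]
wrist_force: [1.1, -0.0, -0.5]
opening: 0.0433
```

Emit:
{"op": "servo_tool", "data": {"commands": [[0, 0, 0, -4, -40, 0, 0.6], [0, 0, 0, -8, -75, 0, 0.6], [0, 0, 0, -10.5, -93, 0, 0.6], [0, 0, 0, -11, -97, -10, 0.6], [0, 0, 0, -11, -97, -30, 0.6], [0, 0, 0, -11, -97, -45, 0.6], [0, 0, 0, -11, -97, -55, 0.6], [0, 0, 0, -11, -97, -55, 0.6]]}}

```text
t: 7.5
position: [0.4667, -0.2328, 0.1311]
tool_rot: [-3.094, -0.537, 0.003]
wrist_force: [0.2, -0.2, -0.3]
opening: 0.0512
```

```bash
python3 snap.py 3 210,165,130,150,4 170,120,130,120,5
```

```text
7.5 [ 0.4667 -0.2328  0.1311] [ 0.24 -0.17 -0.31] 0.05120773629619642
```

View pics/side3.png

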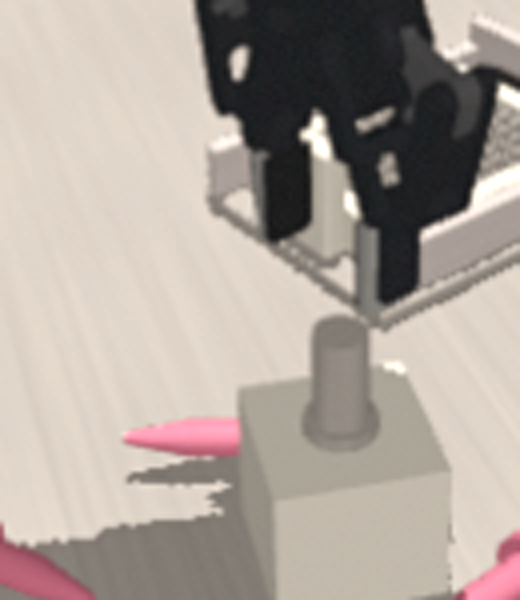

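View pics/top3.png

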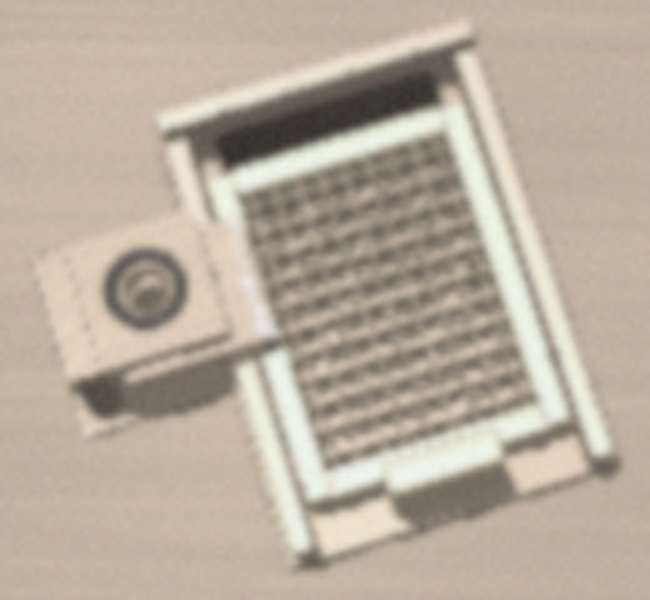

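```bash
cat > m3.py <<'E'
exec(open("m2.py").read().split("# tab & hole")[0].replace("print(","(lambda *a:None)("))
B=lambda X:W((0,0,-q[2]),X-np.array([q[0],q[1],0]))
T3=load("pics/top3.pkl");c5=lambda *p:cr(170,120,5,p)
for p,z in(((388,491),.073),((508,461),.073),((380,465),.073),((500,432),.073),((145,288),.074),((325,500),.04),((565,415),.04),((215,185),.04),((455,105),.04),((275,342),.06)): print(p,B(atz(T3,c5(*p),z)).round(4))
print(W(q,(-.0,0,0)))
E
python3 m3.py
```

```text
pin top z.110: T [ 0.46553195 -0.24013558  0.11      ] S [ 0.46756442 -0.24065363  0.11      ] tri [ 0.46659003 -0.24040999  0.10976974]
collar top z.070 T [ 0.46674442 -0.24040796  0.07      ]
block [ 0.50241085 -0.209657    0.064     ]
block [ 0.49719596 -0.27746778  0.064     ]
block [ 0.42942312 -0.27124283  0.064     ]
block [ 0.43526474 -0.20342041  0.064     ]
[ 0.46607367 -0.24044701  0.064     ]
blockS [ 0.43728261 -0.20434815  0.064     ]
blockS [ 0.50396784 -0.21034742  0.064     ]
blockS [ 0.49810464 -0.27741448  0.064     ]
blockS [ 0.43134803 -0.27097163  0.064     ]
ring T [0.59001933 0.09124402 0.074     ] S [0.59020289 0.08594495 0.074     ] tri [0.5915396  0.09158934 0.07106055]
(388, 491) [-0.0922  0.025   0.073 ]
(508, 461) [-0.0952 -0.0251  0.073 ]
(380, 465) [-0.0809  0.0249  0.073 ]
(500, 432) [-0.0828 -0.0257  0.073 ]
(145, 288) [0.0198 0.0954 0.074 ]
(325, 500) [-0.0811  0.0509  0.04  ]
(565, 415) [-0.0771 -0.0561  0.04  ]
(215, 185) [0.0657 0.056  0.04  ]
(455, 105) [ 0.0686 -0.0533  0.04  ]
(275, 342) [-0.0148  0.051   0.06  ]
[ 0.60279142 -0.00539736  0.        ]
```

Emit:
{"op": "servo_tool", "data": {"commands": [[0, 0, 0, -0.5, -7.5, 0, 0.6], [0, 0, 0, -0.5, -7.5, -15, 0.6], [0, 0, 0, -0.5, -7.5, -35, 0.6], [0, 0, 0, -0.5, -7.5, -50, 0.6], [0, 0, 0, -0.5, -7.5, -56, 0.6], [0, 0, 0, -0.5, -7.5, -56, 0.6], [0, 0, 0, -0.5, -7.5, -56, 0.3], [0, 0, 0, -0.5, -7.5, -56, 0.3]], "grip_force": 80}}

```text
t: 8.4
position: [0.4674, -0.2416, 0.0774]
tool_rot: [3.095, 0.536, 0.001]
wrist_force: [-0.3, 1.7, 1.9]
opening: 0.0258
```

Emit:
{"op": "servo_tool", "data": {"commands": [[0, 0, 0, 0, 0, 0, 0.25], [0, 0, 0, 0, 0, 0, 0.2], [0, 0, 0, 0, 0, 0, 0.15], [0, 0, 0, 0, 0, 0, 0.1], [0, 0, 0, 0, 0, 0, 0.0], [0, 0, 0, 0, 0, 0, 0.0], [0, 0, 0, 0, 0, 0, 0.0], [0, 0, 0, 0, 0, 0, 0.0]]}}

```text
t: 9.2
position: [0.4674, -0.2414, 0.0775]
tool_rot: [3.095, 0.536, 0.001]
wrist_force: [-2.6, 1.7, 11.6]
opening: 0.0201
```

```bash
python3 snap.py 4 210,165,130,150,4 170,120,0,0,5
```

```text
9.2 [ 0.4674 -0.2414  0.0775] [-2.64  1.68 11.55] 0.020068763052051884
```

View pics/side4.png

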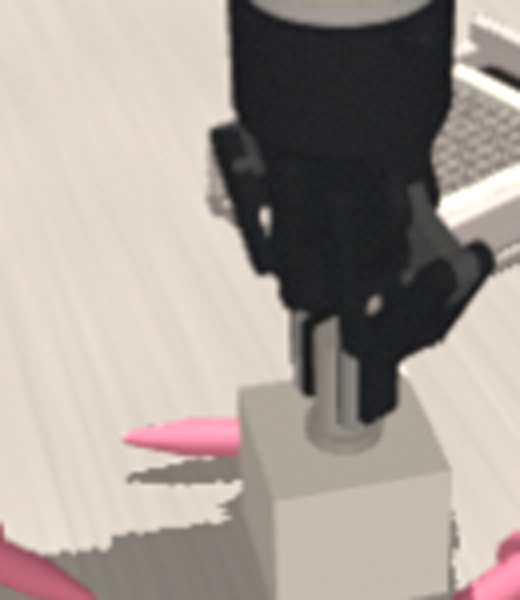

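Emit:
{"op": "servo_tool", "data": {"commands": [[0, 0, 0, 0, 0, 3, 0], [0, 0, 0, 0, 0, 20, 0], [0, 0, 0, 0, 0, 50, 0], [0, 0, 0, 0, 0, 80, 0], [0, 0, 0, 5, 13, 95, 0], [0, 0, 0, 15, 40, 97, 0], [0, 0, 0, 27, 73, 97, 0], [0, 0, 0, 40, 108, 97, 0]]}}

```text
t: 10.05
position: [0.5071, -0.1326, 0.174]
tool_rot: [3.095, 0.534, 0.0]
wrist_force: [0.4, 1.0, -2.3]
opening: 0.0202
```

Emit:
{"op": "servo_tool", "data": {"commands": [[0, 0, 0, 13, 35, 0, 0], [0, 0, 0, 26, 70, 0, 0], [0, 0, 0, 39, 105, 0, 0], [0, 0, 0, 52, 140, 0, 0], [0, 0, 0, 64, 173, 0, 0], [0, 0, 0, 74, 200, 0, 0], [0, 0, 0, 80, 216, 0, 0], [0, 0, 0, 83, 224.4, 0, 0]]}}

```text
t: 10.85
position: [0.5901, 0.0922, 0.1735]
tool_rot: [-3.095, -0.538, 0.0]
wrist_force: [-0.5, -0.7, -2.0]
opening: 0.0199
```

```bash
python3 snap.py 5 240,100,120,95,6 170,120,130,120,5
```

```text
10.85 [0.5901 0.0922 0.1735] [-0.47 -0.74 -1.97] 0.019857827502245986
```

View pics/side5.png

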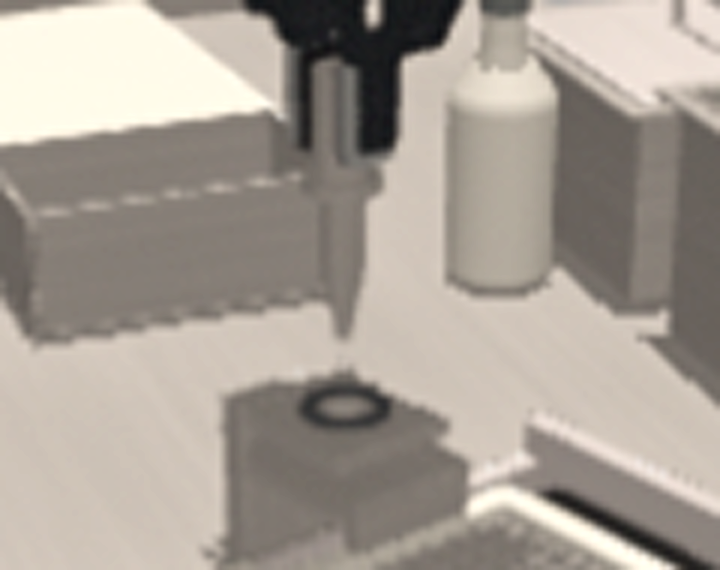

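View pics/top5.png

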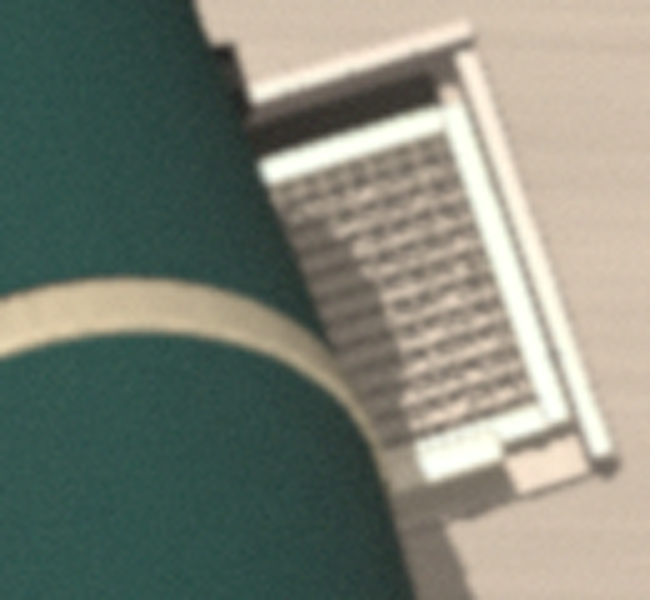

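```bash
cat > m5.py <<'E'
from h import *
S=load("pics/side5.pkl");c=lambda *p:cr(240,100,6,p)
ring=c(345,407);tip=c(344,339);col=c(342,183)
R=atz(S,ring,.074);print("ring S at z.074",R)
print("tri-like tip at z=.101",atz(S,tip,.101),"  collar centre bottom z.160",atz(S,col,.160))
for L in((.5904,.0910),(R[0],R[1])):
    for z in(.074,.101,.16,.166):
        p=proj(S,[[*L,z]])[0];print(L,z,((p-[240,100])*6).round(1))
E
python3 m5.py
```

```text
ring S at z.074 [0.59020289 0.08594495 0.074     ]
tri-like tip at z=.101 [0.59067745 0.08808595 0.101     ]   collar centre bottom z.160 [0.59244813 0.09440587 0.16      ]
(0.5904, 0.091) 0.074 [338.4 399. ]
(0.5904, 0.091) 0.101 [338.1 333.6]
(0.5904, 0.091) 0.16 [337.4 184.3]
(0.5904, 0.091) 0.166 [337.3 168.6]
(np.float64(0.5902028888154862), np.float64(0.08594495128994784)) 0.074 [342.5 404.5]
(np.float64(0.5902028888154862), np.float64(0.08594495128994784)) 0.101 [342.3 338.9]
(np.float64(0.5902028888154862), np.float64(0.08594495128994784)) 0.16 [341.7 188.9]
(np.float64(0.5902028888154862), np.float64(0.08594495128994784)) 0.166 [341.6 173.2]
```

Emit:
{"op": "servo_tool", "data": {"commands": [[0, 0, 0, 0.3, -0.6, -5, 0], [0, 0, 0, 0.3, -0.6, -13, 0], [0, 0, 0, 0.3, -0.6, -21, 0], [0, 0, 0, 0.3, -0.6, -28, 0], [0, 0, 0, 0.3, -0.6, -34, 0], [0, 0, 0, 0.3, -0.6, -39, 0], [0, 0, 0, 0.3, -0.6, -43, 0], [0, 0, 0, 0.3, -0.6, -46, 0]]}}

```text
t: 11.75
position: [0.5903, 0.0905, 0.1272]
tool_rot: [-3.095, -0.536, 0.0]
wrist_force: [-0.3, -0.1, -1.9]
opening: 0.0201
```

```bash
python3 snap.py 6 240,100,120,95,6 170,120,0,0,5
```

```text
11.75 [0.5903 0.0905 0.1272] [-0.29 -0.09 -1.92] 0.02014971807985313
```

View pics/side6.png

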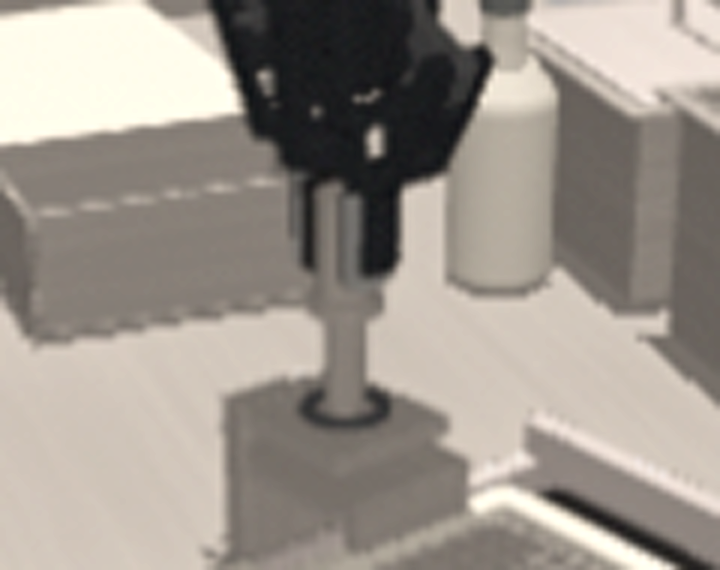

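Emit:
{"op": "servo_tool", "data": {"commands": [[0, 0, 0, 0, 0, -1, 0], [0, 0, 0, 0, 0, -2, 0], [0, 0, 0, 0, 0, -3, 0], [0, 0, 0, 0, 0, -4, 0], [0, 0, 0, 0, 0, -5, 0], [0, 0, 0, 0, 0, -6, 0], [0, 0, 0, 0, 0, -7, 0], [0, 0, 0, 0, 0, -8, 0]]}}

```text
t: 12.6
position: [0.5903, 0.0906, 0.1195]
tool_rot: [-3.095, -0.536, -0.0]
wrist_force: [0.2, 1.3, -0.3]
opening: 0.0204
```

Emit:
{"op": "servo_tool", "data": {"commands": [[0, 0, 0, 0, 0, -1, 0], [0, 0, 0, 0, 0, -2, 0], [0, 0, 0, 0, 0, -3, 0], [0, 0, 0, 0, 0, -4, 0], [0, 0, 0, 0, 0, -4.7, 0], [0, 0, 0, 0, 0, -5.3, 0], [0, 0, 0, 0, 0, -5.8, 0], [0, 0, 0, 0, 0, -6, 0]]}}

```text
t: 13.4
position: [0.5905, 0.0912, 0.1137]
tool_rot: [-3.095, -0.536, -0.001]
wrist_force: [1.0, 4.9, 2.8]
opening: 0.0203
```

Emit:
{"op": "servo_tool", "data": {"commands": [[0, 0, 0, 0.1, 0.4, 0, 0], [0, 0, 0, 0.1, 0.8, 0, 0], [0, 0, 0, 0.2, 1.1, 0, 0], [0, 0, 0, 0.2, 1.1, -0.7, 0], [0, 0, 0, 0.2, 1.1, -1.4, 0], [0, 0, 0, 0.2, 1.1, -2, 0], [0, 0, 0, 0.2, 1.1, -2.5, 0], [0, 0, 0, 0.2, 1.1, -3, 0]]}}

```text
t: 14.2
position: [0.5905, 0.0917, 0.1105]
tool_rot: [-3.095, -0.536, 0.0]
wrist_force: [0.7, 3.7, 3.6]
opening: 0.0202
```

Emit:
{"op": "servo_tool", "data": {"commands": [[0, 0, 0, 0, 0.4, 0, 0], [0, 0, 0, 0.1, 0.8, 0, 0], [0, 0, 0, 0.1, 1, 0, 0], [0, 0, 0, 0.1, 1, -0.7, 0], [0, 0, 0, 0.1, 1, -1.4, 0], [0, 0, 0, 0.1, 1, -2, 0], [0, 0, 0, 0.1, 1, -2.5, 0], [0, 0, 0, 0.1, 1, -3, 0]]}}

```text
t: 15.0
position: [0.5905, 0.0925, 0.1074]
tool_rot: [3.096, 0.536, -0.0]
wrist_force: [-0.4, -1.0, 1.6]
opening: 0.0201
```

Emit:
{"op": "servo_tool", "data": {"commands": [[0, 0, 0, 0, 0, -0.7, 0], [0, 0, 0, 0, 0, -1.4, 0], [0, 0, 0, 0, 0, -2.1, 0], [0, 0, 0, 0, 0, -2.8, 0], [0, 0, 0, 0, 0, -3.5, 0], [0, 0, 0, 0, 0, -4.2, 0], [0, 0, 0, 0, 0, -4.6, 0], [0, 0, 0, 0, 0, -5, 0]]}}

```text
t: 15.8
position: [0.5905, 0.0925, 0.1024]
tool_rot: [-3.096, -0.536, 0.0]
wrist_force: [-1.6, -1.6, 2.1]
opening: 0.0197
```

Emit:
{"op": "servo_tool", "data": {"commands": [[0, 0, 0, 0, 0, -0.8, 0], [0, 0, 0, 0, 0, -1.6, 0], [0, 0, 0, 0, 0, -2.4, 0], [0, 0, 0, 0, 0, -3.2, 0], [0, 0, 0, 0, 0, -4, 0], [0, 0, 0, 0, 0, -4.8, 0], [0, 0, 0, 0, 0, -5.4, 0], [0, 0, 0, 0, 0, -6, 0]]}}

```text
t: 16.6
position: [0.5906, 0.0926, 0.0964]
tool_rot: [-3.095, -0.536, 0.0]
wrist_force: [-1.4, -0.8, 2.0]
opening: 0.0202
```

Emit:
{"op": "servo_tool", "data": {"commands": [[0, 0, 0, 0, 0, -0.8, 0], [0, 0, 0, 0, 0, -1.6, 0], [0, 0, 0, 0, 0, -2.4, 0], [0, 0, 0, 0, 0, -3.2, 0], [0, 0, 0, 0, 0, -4, 0], [0, 0, 0, 0, 0, -4.8, 0], [0, 0, 0, 0, 0, -5.4, 0], [0, 0, 0, 0, 0, -6, 0]]}}

```text
t: 17.4
position: [0.5905, 0.0926, 0.0904]
tool_rot: [-3.095, -0.536, 0.0]
wrist_force: [-3.4, -1.6, 1.8]
opening: 0.0202
```

```bash
python3 snap.py 7 240,100,120,95,6 170,120,0,0,5
```

```text
17.4 [0.5905 0.0926 0.0904] [-3.36 -1.63  1.78] 0.02024049228097826
```

View pics/side7.png

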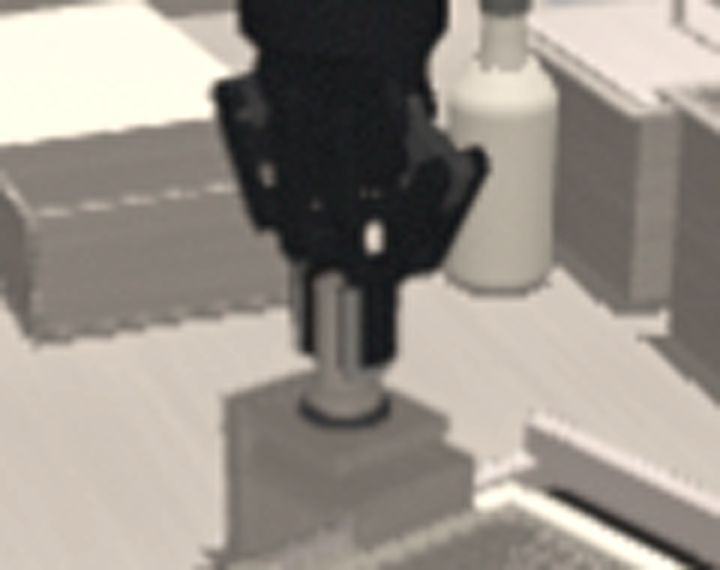

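Emit:
{"op": "servo_tool", "data": {"commands": [[0, 0, 0, 0, 0, -0.3, 0], [0, 0, 0, 0, 0, -0.6, 0], [0, 0, 0, 0, 0, -0.9, 0], [0, 0, 0, 0, 0, -1.2, 0], [0, 0, 0, 0, 0, -1.5, 0], [0, 0, 0, 0, 0, -1.8, 0], [0, 0, 0, 0, 0, -2, 0], [0, 0, 0, 0, 0, -2, 0]]}}

```text
t: 18.25
position: [0.5906, 0.0926, 0.0885]
tool_rot: [-3.096, -0.536, 0.0]
wrist_force: [-3.4, -1.9, 1.9]
opening: 0.0199
```

Emit:
{"op": "servo_tool", "data": {"commands": [[0, 0, 0, 0, 0, -0.15, 0], [0, 0, 0, 0, 0, -0.3, 0], [0, 0, 0, 0, 0, -0.45, 0], [0, 0, 0, 0, 0, -0.6, 0], [0, 0, 0, 0, 0, -0.7, 0], [0, 0, 0, 0, 0, -0.8, 0], [0, 0, 0, 0, 0, -0.8, 0], [0, 0, 0, 0, 0, -0.8, 0]]}}

```text
t: 19.05
position: [0.5906, 0.0926, 0.0877]
tool_rot: [-3.095, -0.536, 0.0]
wrist_force: [-3.4, -1.6, 1.6]
opening: 0.0198
```

Emit:
{"op": "servo_tool", "data": {"commands": [[0, 0, 0, 0, 0, -0.15, 0], [0, 0, 0, 0, 0, -0.3, 0], [0, 0, 0, 0, 0, -0.45, 0], [0, 0, 0, 0, 0, -0.6, 0], [0, 0, 0, 0, 0, -0.7, 0], [0, 0, 0, 0, 0, -0.8, 0], [0, 0, 0, 0, 0, -0.8, 0], [0, 0, 0, 0, 0, -0.8, 0]]}}

```text
t: 19.85
position: [0.5907, 0.0926, 0.0875]
tool_rot: [3.095, 0.536, 0.0]
wrist_force: [-6.1, -3.1, 12.4]
opening: 0.0204
```

Emit:
{"op": "servo_tool", "data": {"commands": [[0, 0, 0, 0, 0, -0.1, 0], [0, 0, 0, 0, 0, -0.2, 0], [0, 0, 0, 0, 0, -0.3, 0], [0, 0, 0, 0, 0, -0.4, 0], [0, 0, 0, 0, 0, -0.4, 0], [0, 0, 0, 0, 0, -0.4, 0], [0, 0, 0, 0, 0, -0.4, 0], [0, 0, 0, 0, 0, -0.4, 0]]}}

```text
t: 20.65
position: [0.5907, 0.0927, 0.0875]
tool_rot: [3.095, 0.536, 0.001]
wrist_force: [-10.3, -2.8, 18.9]
opening: 0.0201
```

Emit:
{"op": "servo_tool", "data": {"commands": [[0, 0, 0, -0.1, 0, -0.1, 0], [0, 0, 0, -0.2, 0, -0.1, 0], [0, 0, 0, -0.2, 0, -0.1, 0], [0, 0, 0, -0.2, 0, -0.1, 0], [0, 0, 0, -0.2, 0, -0.1, 0], [0, 0, 0, -0.2, 0, -0.1, 0], [0, 0, 0, -0.2, 0, -0.1, 0], [0, 0, 0, -0.2, 0, -0.1, 0]]}}

```text
t: 21.45
position: [0.5906, 0.0927, 0.0875]
tool_rot: [3.095, 0.536, 0.001]
wrist_force: [-9.3, -3.3, 19.0]
opening: 0.0202
```

```bash
python3 snap.py 8 240,100,120,95,6 170,120,0,0,5
```

```text
21.45 [0.5906 0.0927 0.0875] [-9.27 -3.26 19.02] 0.02021216456697285
```

View pics/side8.png

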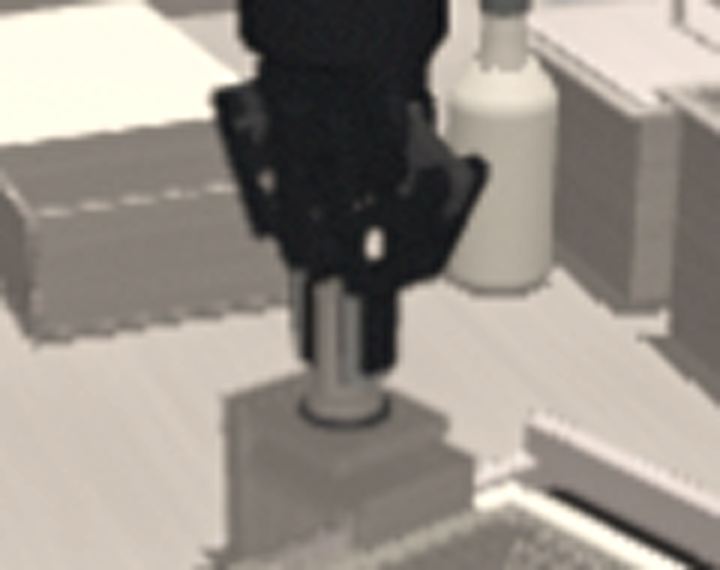

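Emit:
{"op": "servo_tool", "data": {"commands": [[0, 0, 0, -0.1, 0, -0.1, 0], [0, 0, 0, -0.1, 0, -0.15, 0], [0, 0, 0, -0.1, 0, -0.15, 0], [0, 0, 0, -0.1, 0, -0.15, 0], [0, 0, 0, -0.1, 0, -0.15, 0], [0, 0, 0, -0.1, 0, -0.15, 0], [0, 0, 0, -0.1, 0, -0.15, 0], [0, 0, 0, -0.1, 0, -0.15, 0]]}}

```text
t: 22.3
position: [0.5906, 0.0927, 0.0874]
tool_rot: [3.095, 0.536, 0.002]
wrist_force: [-10.2, -3.2, 20.8]
opening: 0.0202
```

Emit:
{"op": "servo_tool", "data": {"commands": [[0, 0, 0, 0, 0, 0, 0], [0, 0, 0, 0, 0, 0, 0], [0, 0, 0, 0, 0, 0.2, 0], [0, 0, 0, 0, 0, 0.4, 0], [0, 0, 0, 0, 0, 0.6, 0], [0, 0, 0, 0, 0, 0.6, 0.6], [0, 0, 0, 0, 0, 0.6, 0.6], [0, 0, 0, 0, 0, 0.6, 0.6]]}}

```text
t: 23.1
position: [0.5904, 0.0928, 0.0868]
tool_rot: [-3.095, -0.536, -0.0]
wrist_force: [-0.3, -0.6, 0.2]
opening: 0.0513
```

```bash
python3 snap.py 9 240,100,120,95,6 170,120,0,0,5
```

```text
23.1 [0.5904 0.0928 0.0868] [-0.28 -0.61  0.24] 0.05132166691582098
```

View pics/side9.png

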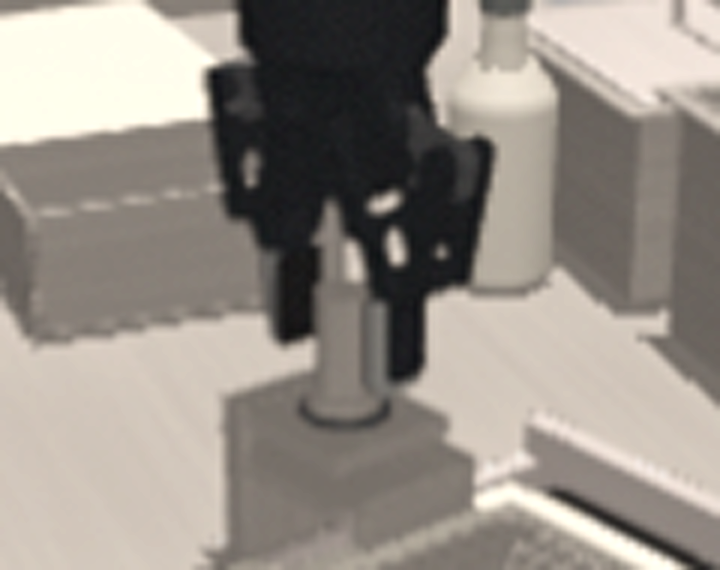

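Let go, the pin stands with its collar on the ring. The fingers are clear, so I'll go straight up and away.

Emit:
{"op": "servo_tool", "data": {"commands": [[0, 0, 0, 0, 0, 5, 0.6], [0, 0, 0, 0, 0, 20, 0.6], [0, 0, 0, 0, 0, 45, 0.6], [0, 0, 0, 0, 0, 80, 0.6], [0, 0, 0, 0, 0, 115, 0.6], [0, 0, 0, -10, -40, 130, 0.6], [0, 0, 0, -25, -80, 130, 0.6], [0, 0, 0, -40, -120, 130, 0.6]]}}

```text
t: 23.95
position: [0.5499, -0.0285, 0.2187]
tool_rot: [3.095, 0.537, 0.003]
wrist_force: [0.7, -0.7, -0.5]
opening: 0.0513
```

Emit:
{"op": "servo_tool", "data": {"commands": [[0, 0, 0, -13, -40, 0, 0.6], [0, 0, 0, -26, -80, 0, 0.6], [0, 0, 0, -39, -120, 0, 0.6], [0, 0, 0, -50, -155, 0, 0.6], [0, 0, 0, -55, -170, 0, 0.6], [0, 0, 0, -55, -170, 0, 0.6], [0, 0, 0, -55, -170, 0, 0.6], [0, 0, 0, -55, -170, 0, 0.6]]}}

```text
t: 24.75
position: [0.4958, -0.1962, 0.2174]
tool_rot: [-3.095, -0.538, -0.001]
wrist_force: [-0.2, 0.1, -1.0]
opening: 0.0511
```

```bash
python3 snap.py 10 240,100,140,110,5 170,120,130,120,5
```

```text
24.75 [ 0.4958 -0.1962  0.2174] [-0.19  0.12 -0.96] 0.05105782697966987
```

View pics/side10.png

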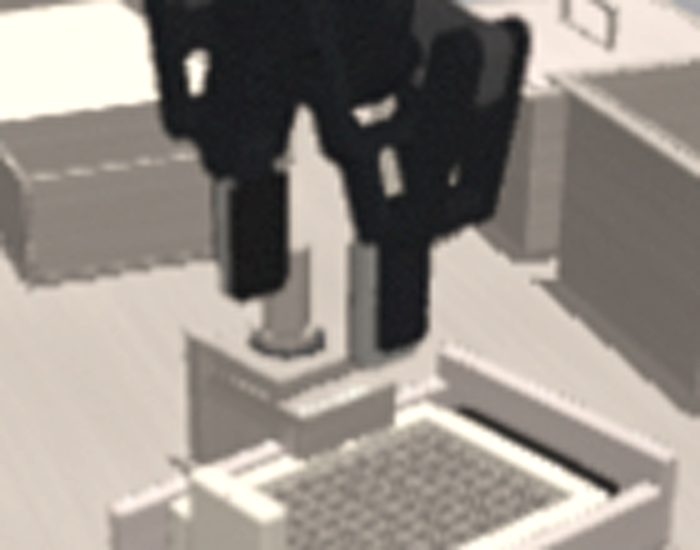

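View pics/top10.png

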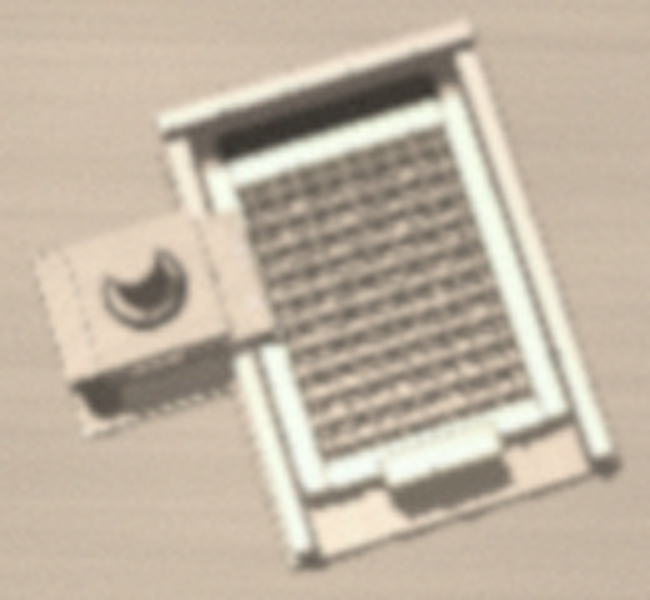

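```bash
sed -i '/^for p,z/,$d' m3.py
cat >> m3.py <<'E'
print("=====")
S9=load("pics/side9.pkl");T=load("pics/top10.pkl")
for z in(.074,.120): print(((proj(S9,[[.5904,.0910,z]])[0]-[240,100]+.5)*6).round(1))
for p,z in(((386,482),.073),((506,450),.073),((325,490),.04),((565,410),.04),((272,338),.06)): print(p,B(atz(T,c5(*p),z)).round(4))
X=atz(T,c5(135,262),.12);print("grip top",X, "lug T .590,.0912")
E
sed -i 's/^T3=.*$/c5=lambda *p:cr(170,120,5,p)/' m3.py
python3 m3.py|sed -n '/=====/,$p'
python3 - <<'E'
import cv2
a=cv2.imread("pics/top10.png")[200:400,40:300]
cv2.imwrite("pics/z.png",cv2.resize(cv2.convertScaleAbs(a,alpha=1.0),None,fx=3,fy=3))
E
```

```text
=====
[341.4 402. ]
[340.9 289.5]
(386, 482) [-0.0884  0.0247  0.073 ]
(506, 450) [-0.0906 -0.0257  0.073 ]
(325, 490) [-0.077   0.0497  0.04  ]
(565, 410) [-0.075  -0.0567  0.04  ]
(272, 338) [-0.0128  0.0517  0.06  ]
grip top [0.58778437 0.08832365 0.12      ] lug T .590,.0912
```

View pics/z.png

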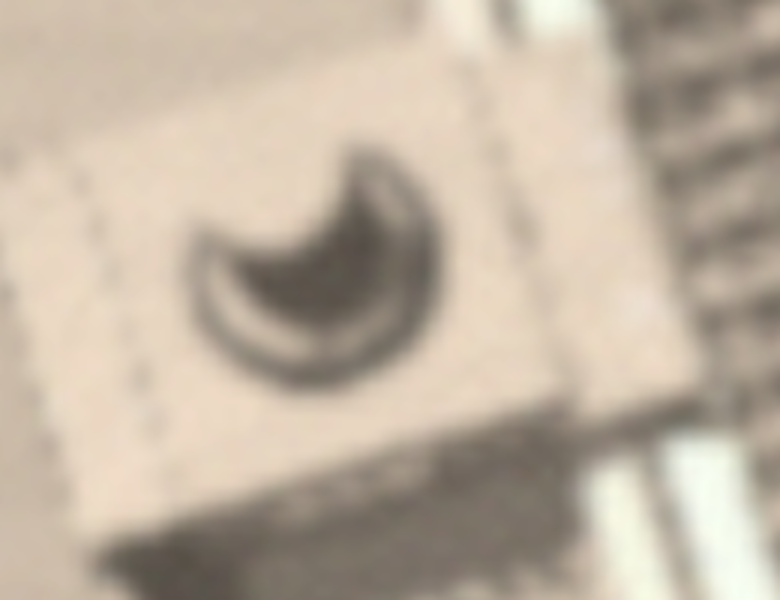

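Run:
```python
from h import *
T=load("pics/top10.pkl")
f=lambda P:(((np.array(P)-[170,120]+.5)*5-[40,200])*3).round(0)
c=(.5902,.0912)
im=cv2.imread("pics/z.png")
for z,r,col in((.120,.011,(0,0,255)),(.080,.015,(0,255,0)),(.074,.018,(255,0,0))):
    a=np.linspace(0,6.28,100);pts=proj(T,np.c_[c[0]+r*np.cos(a),c[1]+r*np.sin(a),a*0+z])
    cv2.polylines(im,[np.array([f(p) for p in pts],np.int32)],True,col,1)
cv2.imwrite("pics/z2.png",im)
```

```text
(no output)
```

View pics/z2.png

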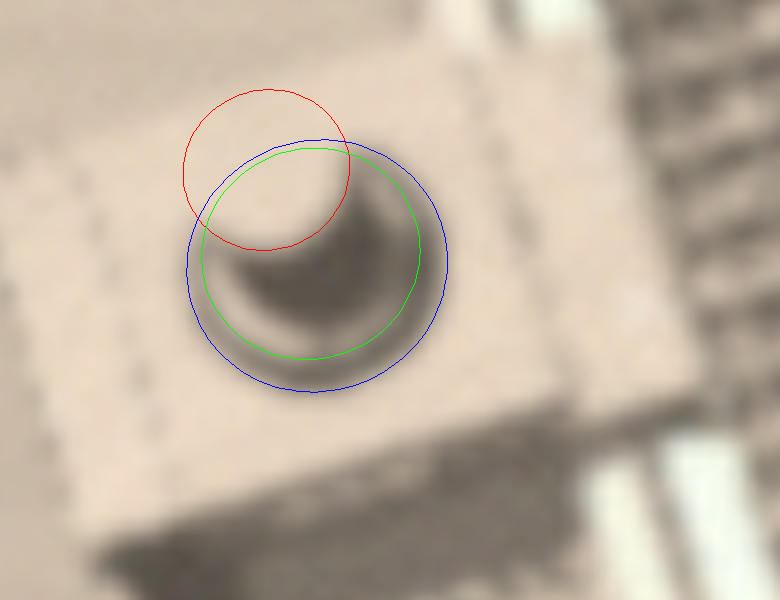

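The modelled outlines of an upright, fully home pin match the picture: grip top, collar and ring all coincide. The cassette tab measures at its home position, so I'm handing in.

```bash
python3 -c "
from rig import arm
print(arm.sign_off())"
```

```text
the job is handed in; nothing more can be done
None
```

The dicer is refitted and handed in at about 25 s of the 69 s allowed; the sign-off gave no verdict.

**What I did**
- **Cassette:** I pushed it in with shut fingers until the buffer gave about 9 N, then backed off. It rested about 5 mm out, as described.
- **Pin:** I took the steel pin from the white rest and lowered it through the lug holes. At about 5 N of side force I shifted it 2 mm, and it then slid down freely.
- **Press and release:** I held the collar on the ring for about 2 s with 19–21 N at the wrist. That is probably 17–23 N on the ring, because I had to estimate the pin's weight and the hole friction. I then eased off, let go and moved the arm clear.

**Last checks**
- **Height:** the tool stopped at 87.5 mm, exactly the height calculated for a fully home pin.
- **Pin position:** in the top view, outlines of an upright, seated pin match the grip top, collar and ring.
- **Cassette position:** the tab measures within about 1 mm of its estimated home position.

**Checks that disagreed or stayed open**
- **Side camera:** it placed the ring about 5 mm off in y compared with the top camera. I went by the top camera, used the side camera only to compare pin and ring, and settled the fit by force.
- **Side load:** about 10 N built up sideways on the tool during the press and disappeared on release.
- **Pink look-alikes:** they were standing in the first pictures and lying on the counter in a later one. I never went near them with the gripper low, and I did not check them again at the end.

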